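# Slip the ruler out of the half-open coin box drawer

## Robot

A 6-joint arm with a two-finger parallel gripper is mounted at the origin on the work surface. World frame = base frame: x ahead of the robot, y to its left, z up, the work surface at z = 0. Lengths are in m, angles in degrees, forces in N, time in s.
With the tool pointing down it reaches from about 0.3 to 0.75 m from the base axis. Payload 8.5 kg.
Tool frame: the origin (TCP) lies on the centre line of the jaws, within the pads' length; the fingertips stand env.tcp_to_tips ahead of it and the grasp point (between the pads) lies 8 mm behind it (env.tcp_to_tips is the distance from the TCP to the fingertips, in m); z points along the fingers, y is the direction in which the jaws open and shut (so a half turn about z gives the same grasp; the last joint's range is limited). The gripper opens to 85 mm and grips with 20 to 120 N. Pads are 22 mm wide; open, the fingers measure 114 mm over their backs; the gripper's body (76 mm by 85 mm) begins 54 mm behind the grasp point. The pads swing forward as they close: fully open they stand 13 mm farther back than shut.
Start: joints at [-84.07, 21.807, 74.336, -0, 83.858, -12.336], TCP at [0.172, -0.522, 0.242] pointing down, gripper open.
Joint ranges: [-178.18, 178.18], [-50.72, 133.34], [12.68, 142.11], [-81.47, 261.47], [9.98, 163.14], [-165.26, 165.26]. Speed limits (degrees/s): [136.94, 136.94, 180, 180, 180, 180].

## Interface

Orientations are given as a 3x3 rotation matrix whose columns are the frame's x, y, z axes.
In Python, from rig import env gives the robot as it stands. The module is installed in compiled form; this text tells all that it offers.
- The arm moves only by the tool carry_out, never from a script. Its argument "rows" is a list of rows, each an object of numbers: "tx", "ty", "tz": the shift along the tool's x, y, z in cm; "yaw": the turn about the tool's z in rad. In form: [{"tx": .., "ty": .., "tz": .., "yaw": ..}, ...]. A call has 1 to 12 rows; each row shifts and turns the pose as measured when the row begins, along the tool's axes as they then stand; what a row does not reach is not made up. A row lasts 1/10 s, in which the tool goes at most 50 mm and 8.59 degrees, less where a joint would pass 70% of its speed; a pose out of reach is approached as far as the arm can. A call is refused whole if a number of a shift passes 5 or a number of a turn 0.15, either way. A call with a gripper value outside its range is refused whole. "jaw" is the closure, from -1 (fully open) to 1 (shut), set as the call begins (left out, the last holds). The fingers move at their own pace and stop on an object; "squeeze" is the grip in N (left out, the last holds). Time passes only in rows, so rows that do not move let the fingers close. It gives the time, the measured TCP pose, the force and the opening at its end, in the units of the state.
- env.observe(): the state, without advancing time (a new reading comes with each control period).
- env.get_image(name): name is "side" or "top"; returns the picture (480x640x3 uint8, red, green, blue); there is no depth.
- env.camera_params(name): a dict with "vertical_fov" (degrees; the focal length in pixels is half the picture's height over the tangent of half this angle, whatever the lens; pixels are square), "cx", "cy" (the principal point, pixels), "k1" (the pictures are not rectified: a ray, as slopes to the right and down, at radius r is drawn at 1 + k1 r^2 times it, then the intrinsics apply), "view" (4x4, takes a point from world to camera coordinates). Camera axes: x right, y up, looking along -z (the intrinsics and any distortion apply to the point x, -y, -z); pixel columns grow to the right and rows downward; lengths in m; the calibration is good to about 2 mm. A picture is of the moment at which its call begins. camera_params takes no time and is no camera call.
- env.close_job(): hands the job in, once; it reports no verdict.
The state is a dict: "time_s": time; "q": joint angles; "qvel": joint speeds; "joint_efforts": joint torques, N m; "position": TCP position; "tool_rot": TCP orientation; "ft_force": force on the tool from outside, world axes, zero at the start; "wrist_torque": the same for the moment, N m; "grip_width": finger opening in m.
Only numpy, scipy, OpenCV 4.12 (cv2) and the standard library are available. Lean on these libraries where they do the work, as an engineer would, in place of code of your own. Each camera call takes 0.05 s, during which the arm holds its last target. There are 200 camera calls.

## Task

The wooden ruler is wanted for a disputed shot, but it lies in the coin box drawer, which its stop lets out only halfway, so that the ruler's rear end is still under the box top. Take hold of it, tip its front end up over the drawer front, draw it out on the slant, and finish while still holding it in the gripper in the air, the whole ruler at least 5 cm above the box top. Leave the carrom men in the drawer, and the jar, plate and striker where they are.

Things in the scene. Friction and masses are not known exactly. Their poses are not given: they have to be found in the camera images.
- coinbox: Plywood coin box, fixed: 250 long (its x), 160 wide (y), 74 high, top 6 thick. Origin: centre of its underside, on the table. z up; its -x axis is the way the drawer comes out. Open only at the front (x = -125), where a rail 8 thick runs across under the top, lower edge 58 above the table; drawer and ruler pass below it
- rail (a point): Middle of the front lower edge of that rail, 125 in front (-x) of the box origin and 58 above the table: nothing may be higher than this where it passes under the box top
- drawer (a joint): How far the drawer is out (q), m: 0 closed, 0.122 at its stop (no further); starts at 0.108 to 0.122, slides stiffly (about 4 N). Inside 138 wide, floor 10 above the table, side walls 5 thick with top 50 above the table. In the box frame two cross strips, 4 thick, tops 24 above the table, stand at x = -0.046 - q and 0.033 - q; the back wall's inner face at x = 0.110 - q
- drawer_front (a point): Middle of the top edge of the drawer's front panel, 70 above the table. The panel is 9 thick, 160 wide, with a brass knob outside; its inner face is at x = -0.125 - q in the box frame
- ruler: Dark wooden ruler with pale ticks, 205 long (its x), 30 wide (y), 6 thick, about 30 g, lying flat and loose across the two cross strips (underside 24 above the table), within 12 of the drawer's middle line and 3 degrees of its direction. Origin: centre of its underside. Its -x end lies 3 to 27 behind the front panel; its +x end 100 to 110 inside, under the box top
- ruler_front (a point): Middle of the ruler's -x end face, at mid thickness (102.5 from the origin)
- ruler_rear (a point): Middle of the ruler's +x end face, at mid thickness (102.5 from the origin)
- coin0: Carrom man, wooden disc 32 diameter, 8 thick, loose on the drawer floor (top 18 above the table) in the front bay beside the ruler. Origin: centre of its underside
- coin1: Another, in the front bay on the other side of the ruler
- coin2: Another, in the middle bay beside the ruler
- coin3: Another, in the middle bay on the other side
- jar: Bystander: glass candy jar with steel twist cap, 110 diameter, 146 high, loose. Origin: centre of its underside
- plate: Bystander: round steel plate, 150 diameter, 16 high, loose. Origin: centre of its underside
- striker: Bystander: carrom striker, orange disc 41 diameter, 8 thick, loose on the board. Origin: centre of its underside
Not all that is in view belongs to the job. Of the things like the ruler, leave any that is purple or yellow; of the rest the larger one is meant.

How it is judged:
By the outcome, as a careful person would: the job done as asked, in the order asked, and still so for the second after the job is handed in, while the arm keeps its last pose, push and grip.
It also fails if it takes over 29 s, if anything falls off the work surface, if the arm or the gripper's body presses on something with over 40 N, if the wrist force passes 120 N, or if a joint passes its speed limit or range.

## Working session

There is one attempt and no reset: what is moved stays moved. The work goes in short steps, Python scripts to look and compute and a tool call to move; the robot and the scene stay as the last step left them, time stands still between calls to the robot, and variables do not carry over. Pictures are saved under pics/ and viewed, about 8 in all and at most 12, crops included, and the job is handed in when it is done.

Besides the shell and the picture viewer there is one more tool, called after "Request:" as name(argument=value, ...), one argument or row to a line, values as JSON. carry_out: Moves the arm, as the interface text tells. Its arguments: {"type":"object","properties":{"rows":{"type":"array","items":{"type":"object","properties":{"tx":{"type":"number"},"ty":{"type":"number"},"tz":{"type":"number"},"yaw":{"type":"number"}}}},"jaw":{"type":"number"},"squeeze":{"type":"number"}},"required":["rows"]}

```bash
mkdir -p pics; ls; cat > h.py <<'E'
from rig import env
import numpy as np, cv2
def K(n):
    p=env.camera_params(n); f=240/np.tan(np.radians(p['vertical_fov']/2)); return p,f,np.array(p['view'])
def pix(n,P):
    p,f,V=K(n); c=(V@np.r_[P,1])[:3]; s=np.array([c[0],-c[1]])/-c[2]; s=s*(1+p['k1']*(s@s)); return np.array([p['cx'],p['cy']])+f*s
def ray(n,u,v):
    p,f,V=K(n); d=np.array([u-p['cx'],v-p['cy']])/f; s=d.copy()
    for _ in range(30): s=d/(1+p['k1']*(s@s))
    R=V[:3,:3]; o=-R.T@V[:3,3]; return o,R.T@np.array([s[0],-s[1],-1])
def atz(n,u,v,z):
    o,d=ray(n,u,v); return o+d*(z-o[2])/d[2]
def snap(n,f): 
    im=env.get_image(n)[:,:,::-1]; cv2.imwrite('pics/'+f,im); return im
E
python3 - <<'E'
from h import *
a=snap('top','top0.png'); b=snap('side','side0.png')
o=env.observe(); print(o['time_s'],o['position'],o['tool_rot'],o['grip_width'],env.tcp_to_tips)
for n in('top','side'):
    p,f,V=K(n); print(n,f,p['k1'],p['cx'],p['cy'],-V[:3,:3].T@V[:3,3],V[:3,:3])
E
```

```text
pics
0.1 [ 0.17237055 -0.52202894  0.24177247] [[ 9.49600064e-01  3.13464032e-01 -1.40417118e-04]
 [ 3.13463935e-01 -9.49599176e-01  1.32916222e-03]
 [ 2.83304569e-04 -1.30618823e-03 -9.99999107e-01]] 0.08536052056529496 0.011
top 530.293633454924 0.03792907088080459 320.433109122997 239.88809998185647 [0.45747222 0.03882831 1.07460654] [[ 0.02444221 -0.99945826  0.0220402 ]
 [ 0.99051572  0.02719353  0.13468151]
 [-0.1352079   0.01853925  0.99064379]]
side 559.1881977282654 -0.06301476135976754 313.51673921712546 234.87621683834516 [ 0.49689317 -0.69022955  0.5681219 ] [[ 0.99637981 -0.08153209  0.0240787 ]
 [ 0.025377    0.55556721  0.83108428]
 [-0.08113737 -0.82746456  0.55562499]]
```

View pics/top0.png

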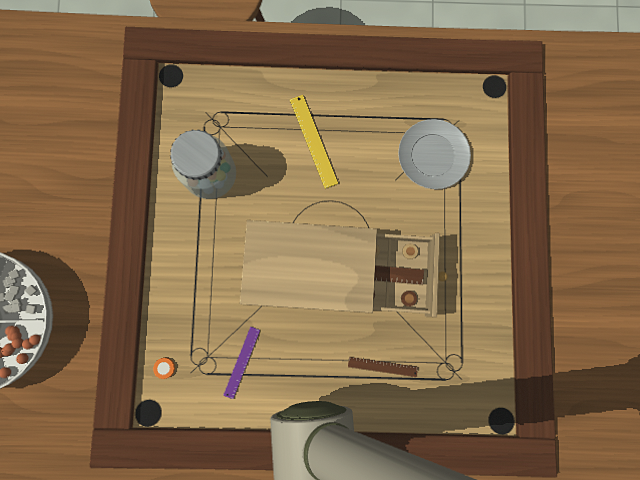

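View pics/side0.png

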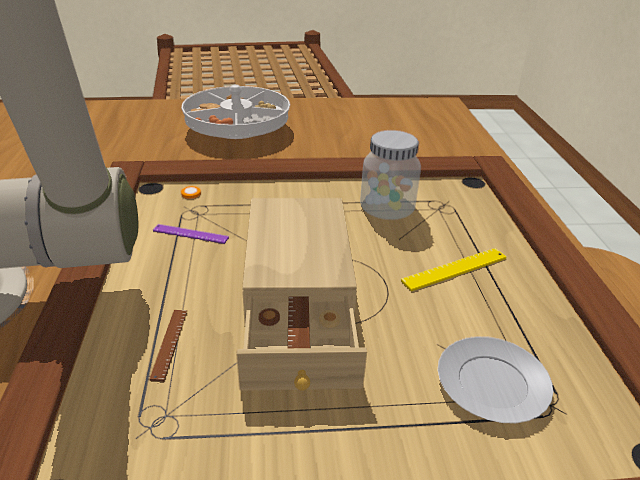

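In the top view the things like the ruler are: the dark ruler in the drawer at (405,275), a short brown one at (383,367), yellow at (315,140) and purple at (242,362). The one in the drawer fits: it is dark and, counting its hidden part, the larger. I'll confirm that in enlarged crops.

```bash
python3 - <<'E'
import cv2,numpy as np
a=cv2.imread('pics/top0.png')[215:385,340:470]; b=cv2.imread('pics/side0.png')[275:400,225:385]
a=cv2.resize(a,None,fx=3.5,fy=3.5,interpolation=cv2.INTER_CUBIC)
b=cv2.resize(b,None,fx=5,fy=5,interpolation=cv2.INTER_CUBIC)
print(a.shape,b.shape)
cv2.imwrite('pics/c1.png',a);cv2.imwrite('pics/c2.png',b[:600,:800])
E
```

```text
(595, 455, 3) (625, 800, 3)
```

View pics/c1.png

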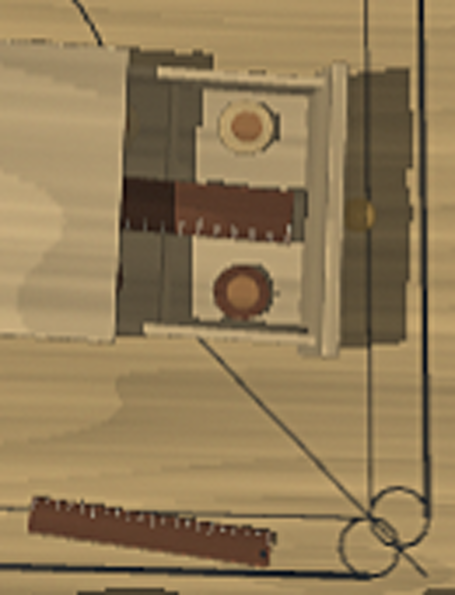

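View pics/c2.png

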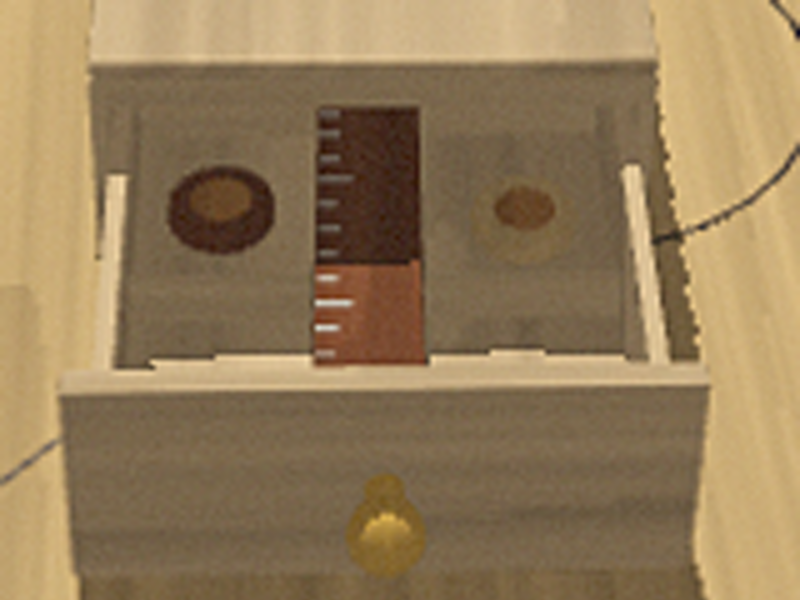

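```bash
python3 - <<'E'
from h import *
def t(x,y,z): return atz('top',340+x/3.5,215+y/3.5,z)
def s(x,y,z): return atz('side',225+x/5,275+y/5,z)
np.set_printoptions(precision=4,suppress=True)
for n,f,a in [('ruler front hi',t,(293,189,.03)),('ruler front lo',t,(290,241,.03)),('ruler at rail hi',t,(122,178,.03)),('lo',t,(122,231,.03)),
 ('box front top hi',t,(128,50,.074)),('lo',t,(115,340,.074)),('panel inner hi',t,(332,63,.07)),('lo',t,(320,355,.07)),('outer hi',t,(347,63,.07)),('lo',t,(338,357,.07)),
 ('coin hi',t,(246,126,.018)),('coin lo',t,(243,291,.018)),
 ('S box L',s,(90,65,.074)),('R',s,(655,65,.074)),('panel outer L',s,(65,393,.07)),('R',s,(708,383,.07)),
 ('S ruler front L',s,(313,365,.03)),('R',s,(427,365,.03)),('rear L',s,(317,107,.03)),('R',s,(419,107,.03)),('coinL',s,(221,200,.018)),('R',s,(525,208,.018))]:
    print(n,f(*a))
E
```

```text
ruler front hi [ 0.5475 -0.1865  0.03  ]
ruler front lo [ 0.5181 -0.1848  0.03  ]
ruler at rail hi [ 0.5512 -0.0897  0.03  ]
lo [ 0.5212 -0.09    0.03  ]
box front top hi [ 0.6175 -0.0868  0.074 ]
lo [ 0.4603 -0.0814  0.074 ]
panel inner hi [ 0.614  -0.1995  0.07  ]
lo [ 0.4552 -0.1921  0.07  ]
outer hi [ 0.6142 -0.2077  0.07  ]
lo [ 0.4544 -0.2018  0.07  ]
coin hi [ 0.5841 -0.1622  0.018 ]
coin lo [ 0.4898 -0.1605  0.018 ]
S box L [ 0.4604 -0.0821  0.074 ]
R [ 0.6175 -0.0902  0.074 ]
panel outer L [ 0.4567 -0.2029  0.07  ]
R [ 0.6138 -0.2086  0.07  ]
S ruler front L [ 0.5189 -0.1571  0.03  ]
R [ 0.5492 -0.1589  0.03  ]
rear L [ 0.5247 -0.0511  0.03  ]
R [ 0.555  -0.0527  0.03  ]
coinL [ 0.4956 -0.0772  0.018 ]
R [ 0.5838 -0.0855  0.018 ]
```

The crops show the drawer ruler is 30 mm wide, against about 18 mm for the short brown one at (383,367), so the drawer ruler is meant. The measurements agree with the given sizes: 30 mm width, 157 mm box width and 9 mm panel. I'll now move above the grip point.

Request:
carry_out(
  rows=[
    {"tx": 3.8, "ty": -1.87},
    {"tx": 3.8, "ty": -1.87},
    {"tx": 3.8, "ty": -1.87},
    {"tx": 3.8, "ty": -1.87},
    {"tx": 3.8, "ty": -1.87},
    {"tx": 3.8, "ty": -1.87},
    {"tx": 3.8, "ty": -1.87},
    {"tx": 3.8, "ty": -1.87},
    {"tx": 3.8, "ty": -1.87},
    {"tx": 3.8, "ty": -1.87},
    {"tx": 3.8, "ty": -1.87},
    {"tx": 3.7, "ty": -1.8},
  ],
  jaw=-0.2,
  squeeze=20,
)

```text
validation failed for argument at $.ro...
```

Request:
carry_out(
  rows=[
    {"yaw": -0.121},
    {"yaw": -0.121},
    {"yaw": -0.121},
    {"yaw": -0.121},
    {"yaw": -0.121},
    {"yaw": -0.121},
    {"yaw": -0.121},
    {"yaw": -0.121},
    {"yaw": -0.121},
    {"yaw": -0.121},
    {},
  ],
)

```text
validation failed for argument at $.ro...
```

```bash
cat > st.py <<'E'
from h import *
import sys
np.set_printoptions(precision=4,suppress=True)
o=env.observe(); R=np.array(o['tool_rot']); p=np.array(o['position'])
print(o['time_s'],p,'xang',np.degrees(np.arctan2(R[1,0],R[0,0])),'tiltz',R[:,2],'w',o['grip_width'],'F',np.array(o['ft_force']))
if len(sys.argv)>3:
    g=np.array([float(v) for v in sys.argv[1:4]]); print('to go cm (tool)',R.T@(g-p)*100)
E
python3 st.py 0.5335 -0.167 0.031
```

```text
0.1 [ 0.1724 -0.522   0.2418] xang 18.268108610836137 tiltz [-0.0001  0.0013 -1.    ] w 0.08536052056529496 F [ 0.0165  0.1376 -0.7646]
to go cm (tool) [ 45.4158 -22.3659  21.1193]
```

Request:
carry_out(
  rows=[
    {"tx": 3.8, "ty": -1.87, "tz": 0, "yaw": 0},
    {"tx": 3.8, "ty": -1.87, "tz": 0, "yaw": 0},
    {"tx": 3.8, "ty": -1.87, "tz": 0, "yaw": 0},
    {"tx": 3.8, "ty": -1.87, "tz": 0, "yaw": 0},
    {"tx": 3.8, "ty": -1.87, "tz": 0, "yaw": 0},
    {"tx": 3.8, "ty": -1.87, "tz": 0, "yaw": 0},
    {"tx": 3.8, "ty": -1.87, "tz": 0, "yaw": 0},
    {"tx": 3.8, "ty": -1.87, "tz": 0, "yaw": 0},
    {"tx": 3.8, "ty": -1.87, "tz": 0, "yaw": 0},
    {"tx": 3.8, "ty": -1.87, "tz": 0, "yaw": 0},
    {"tx": 3.8, "ty": -1.87, "tz": 0, "yaw": 0},
    {"tx": 3.7, "ty": -1.8, "tz": 0, "yaw": 0},
  ],
  jaw=-0.2,
  squeeze=20,
)

```text
time_s: 1.3
position: [0.5444, -0.156, 0.2385]
tool_rot: [[0.952, 0.305, -0.005], [0.305, -0.952, 0.007], [-0.002, -0.008, -1.0]]
ft_force: [0.3, -1.3, -0.7]
grip_width: 0.051
```

Request:
carry_out(
  rows=[
    {"tx": 0, "ty": 0, "tz": 0, "yaw": -0.121},
    {"tx": 0, "ty": 0, "tz": 0, "yaw": -0.121},
    {"tx": 0, "ty": 0, "tz": 0, "yaw": -0.121},
    {"tx": 0, "ty": 0, "tz": 0, "yaw": -0.121},
    {"tx": 0, "ty": 0, "tz": 0, "yaw": -0.121},
    {"tx": 0, "ty": 0, "tz": 0, "yaw": -0.121},
    {"tx": 0, "ty": 0, "tz": 0, "yaw": -0.121},
    {"tx": 0, "ty": 0, "tz": 0, "yaw": -0.121},
    {"tx": 0, "ty": 0, "tz": 0, "yaw": -0.121},
    {"tx": 0, "ty": 0, "tz": 0, "yaw": -0.121},
    {"tx": 0, "ty": 0, "tz": 0, "yaw": 0},
  ],
)

```text
time_s: 2.4
position: [0.5464, -0.1495, 0.2332]
tool_rot: [[-0.006, 1.0, -0.014], [1.0, 0.006, 0.013], [0.013, -0.014, -1.0]]
ft_force: [-0.6, 0.2, -0.1]
grip_width: 0.0511
```

```bash
python3 st.py 0.5335 -0.167 0.031
```

```text
2.4 [ 0.5464 -0.1495  0.2332] xang 90.34233078376229 tiltz [-0.0139  0.013  -0.9998] w 0.05110407006579464 F [-0.6222  0.178  -0.1067]
to go cm (tool) [-2.0069 -1.025  20.2097]
```

Request:
carry_out(
  rows=[
    {"tx": -0.5, "ty": -0.25, "tz": 3, "yaw": 0.025},
    {"tx": -0.5, "ty": -0.25, "tz": 3, "yaw": 0.025},
    {"tx": -0.5, "ty": -0.25, "tz": 3, "yaw": 0},
    {"tx": -0.5, "ty": -0.25, "tz": 3, "yaw": 0},
    {"tx": 0, "ty": 0, "tz": 2, "yaw": 0},
    {"tx": 0, "ty": 0, "tz": 0, "yaw": 0},
  ],
)

```text
time_s: 3.0
position: [0.5337, -0.168, 0.0883]
tool_rot: [[0.067, 0.998, -0.013], [0.998, -0.067, 0.013], [0.012, -0.014, -1.0]]
ft_force: [0.1, -0.2, 1.0]
grip_width: 0.0513
```

```bash
python3 st.py 0.5335 -0.167 0.031; python3 - <<'E'
from h import *
b=snap('side','s1.png'); a=snap('top','t1.png')
cv2.imwrite('pics/s1c.png',cv2.resize(b[240:400,200:400],None,fx=4,fy=3.75,interpolation=cv2.INTER_CUBIC))
E
```

```text
3.0 [ 0.5337 -0.168   0.0883] xang 86.15219506109175 tiltz [-0.0127  0.0126 -0.9998] w 0.0512662682317992 F [ 0.0613 -0.2232  1.0009]
to go cm (tool) [0.027  0.0524 5.7341]
```

View pics/s1c.png

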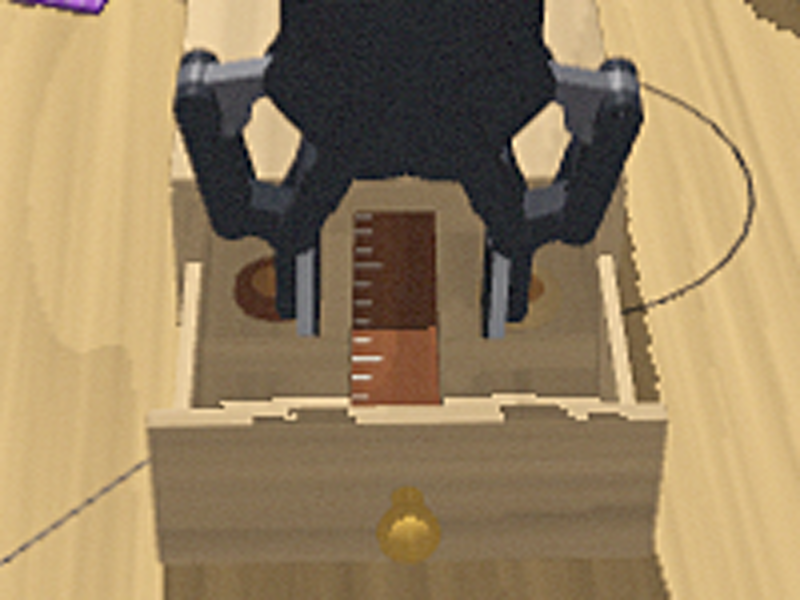

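The jaws straddle the ruler: tips at crop (308,335) and (495,335), ruler middle at (395,365). I'll check the tip height from those pixels.

```bash
python3 - <<'E'
from h import *
for u in (308,495,318,486):
    o,d=ray('side',200+u/4,240+336/3.75)
    for y in(-.179,-.168): print(u,y,o+d*(y-o[1])/d[1])
E
```

```text
308 -0.179 [ 0.50494205 -0.179       0.08473252]
308 -0.168 [ 0.50511523 -0.168       0.07433155]
495 -0.179 [ 0.56333835 -0.179       0.08166973]
495 -0.168 [ 0.56476803 -0.168       0.07120286]
318 -0.179 [ 0.5080393  -0.179       0.08457367]
318 -0.168 [ 0.50827913 -0.168       0.07416928]
486 -0.179 [ 0.56050332 -0.179       0.0818217 ]
486 -0.168 [ 0.561872  -0.168      0.0713581]
```

Request:
carry_out(
  rows=[
    {"tx": 0, "ty": 0, "tz": 2, "yaw": -0.02},
    {"tx": 0, "ty": 0, "tz": 2, "yaw": 0},
    {"tx": 0, "ty": 0, "tz": 1, "yaw": 0},
    {"tx": 0, "ty": 0, "tz": 0.6, "yaw": 0},
    {"tx": 0, "ty": 0, "tz": 0.2, "yaw": 0},
    {"tx": 0, "ty": 0, "tz": 0, "yaw": 0},
  ],
)

```text
time_s: 3.7
position: [0.5392, -0.1698, 0.0391]
tool_rot: [[0.049, 0.999, 0.005], [0.999, -0.049, 0.003], [0.003, 0.004, -1.0]]
ft_force: [-0.2, -0.0, -0.4]
grip_width: 0.0515
```

```bash
python3 st.py 0.5335 -0.167 0.0285
```

```text
3.7 [ 0.5392 -0.1698  0.0391] xang 87.19879299764658 tiltz [ 0.0046  0.0028 -1.    ] w 0.05154600329129023 F [-0.1585 -0.009  -0.4015]
to go cm (tool) [ 0.2523 -0.5906  1.0555]
```

Request:
carry_out(
  rows=[
    {"tx": 0.2, "ty": -0.6, "tz": 0, "yaw": 0},
    {"tx": 0, "ty": 0, "tz": 0.6, "yaw": 0},
    {"tx": 0, "ty": 0, "tz": 0.3, "yaw": 0},
    {"tx": 0, "ty": 0, "tz": 0, "yaw": 0},
  ],
)

```text
time_s: 4.1
position: [0.5334, -0.1676, 0.0311]
tool_rot: [[0.049, 0.999, 0.007], [0.999, -0.049, 0.001], [0.002, 0.007, -1.0]]
ft_force: [-0.8, -0.2, -0.8]
grip_width: 0.0511
```

```bash
python3 st.py 0.5335 -0.167 0.0285
```

```text
4.1 [ 0.5334 -0.1676  0.0311] xang 87.18708538647489 tiltz [ 0.0071  0.0013 -1.    ] w 0.05106070038603761 F [-0.7899 -0.2161 -0.8239]
to go cm (tool) [0.0636 0.0031 0.2595]
```

Request:
carry_out(
  rows=[
    {"tx": 0, "ty": 0, "tz": 0.3, "yaw": 0},
    {"tx": 0, "ty": 0, "tz": 0, "yaw": 0},
  ],
)

```text
time_s: 4.3
position: [0.5335, -0.1677, 0.0278]
tool_rot: [[0.049, 0.999, 0.007], [0.999, -0.049, 0.001], [0.002, 0.007, -1.0]]
ft_force: [0.7, 0.2, 0.1]
grip_width: 0.051
```

Request:
carry_out(
  rows=[
    {"tx": 0, "ty": 0, "tz": 0, "yaw": 0},
    {"tx": 0, "ty": 0, "tz": 0, "yaw": 0},
    {"tx": 0, "ty": 0, "tz": 0, "yaw": 0},
    {"tx": 0, "ty": 0, "tz": 0, "yaw": 0},
    {"tx": 0, "ty": 0, "tz": 0, "yaw": 0},
    {"tx": 0, "ty": 0, "tz": 0, "yaw": 0},
  ],
  jaw=1,
  squeeze=25,
)

```text
time_s: 4.9
position: [0.5336, -0.1677, 0.0279]
tool_rot: [[0.049, 0.999, 0.007], [0.999, -0.049, 0.001], [0.002, 0.007, -1.0]]
ft_force: [-0.6, 0.2, -0.6]
grip_width: 0.0291
```

```bash
python3 st.py; python3 - <<'E'
from h import *
b=snap('side','s2.png')
cv2.imwrite('pics/s2c.png',cv2.resize(b[260:400,210:390],None,fx=4.4,fy=4.2,interpolation=cv2.INTER_CUBIC))
E
```

```text
4.9 [ 0.5336 -0.1677  0.0279] xang 87.18980878565839 tiltz [ 0.0071  0.0013 -1.    ] w 0.029120820850694524 F [-0.6373  0.2147 -0.5876]
```

View pics/s2c.png

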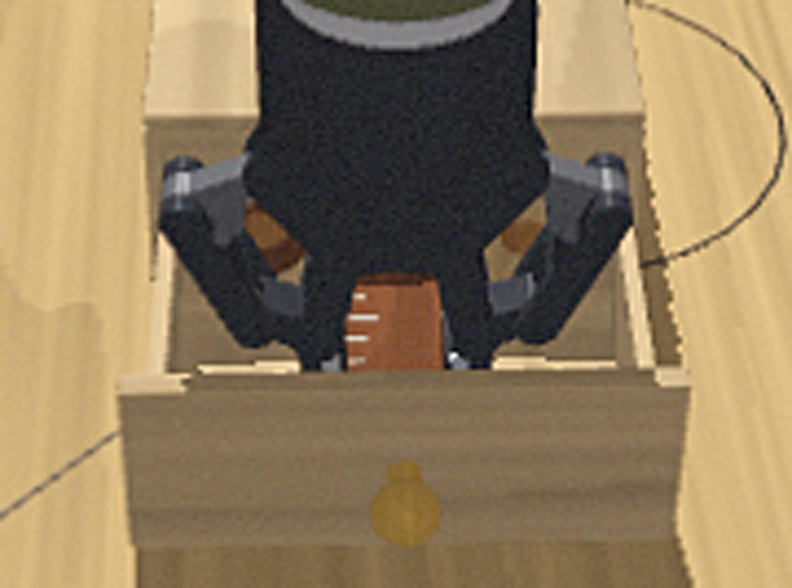

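The jaws stopped at 29 mm with the ruler between the pads. Next I lift until the ruler bears on the rail and tips.

Request:
carry_out(
  rows=[
    {"tx": 0, "ty": 0, "tz": -0.7, "yaw": 0},
    {"tx": 0, "ty": 0, "tz": -0.7, "yaw": 0},
    {"tx": 0, "ty": 0, "tz": -0.7, "yaw": 0},
    {"tx": 0, "ty": 0, "tz": -0.6, "yaw": 0},
    {"tx": 0, "ty": 0, "tz": -0.5, "yaw": 0},
    {"tx": 0, "ty": 0, "tz": -0.5, "yaw": 0},
    {"tx": 0, "ty": 0, "tz": 0, "yaw": 0},
  ],
)

```text
time_s: 5.65
position: [0.5331, -0.1675, 0.0684]
tool_rot: [[0.049, 0.999, 0.007], [0.999, -0.049, 0.001], [0.002, 0.007, -1.0]]
ft_force: [0.8, -1.0, -2.3]
grip_width: 0.0295
```

```bash
python3 st.py 0.5335 -0.1677 0.074
```

```text
5.65 [ 0.5331 -0.1675  0.0684] xang 87.20663453037693 tiltz [ 0.0069  0.0013 -1.    ] w 0.029501862319751465 F [ 0.8232 -0.9701 -2.276 ]
to go cm (tool) [-0.0215  0.043  -0.5624]
```

Request:
carry_out(
  rows=[
    {"tx": 0, "ty": 0, "tz": -0.4, "yaw": 0},
    {"tx": 0, "ty": 0, "tz": -0.2, "yaw": 0},
    {"tx": 0, "ty": 0, "tz": 0, "yaw": 0},
  ],
)

```text
time_s: 5.95
position: [0.5328, -0.1672, 0.0744]
tool_rot: [[0.049, 0.999, 0.006], [0.999, -0.049, 0.002], [0.002, 0.006, -1.0]]
ft_force: [0.7, 1.1, -3.9]
grip_width: 0.0289
```

```bash
python3 st.py; python3 - <<'E'
from h import *
b=snap('side','s3.png');a=snap('top','t3.png')
x=cv2.resize(b[250:400,215:385],None,fx=3.5,fy=3.5,interpolation=cv2.INTER_CUBIC)
cv2.imwrite('pics/s3c.png',x)
E
```

```text
5.95 [ 0.5328 -0.1672  0.0744] xang 87.20600086357211 tiltz [ 0.006  0.002 -1.   ] w 0.02892861919163139 F [ 0.7257  1.1341 -3.9164]
```

View pics/s3c.png

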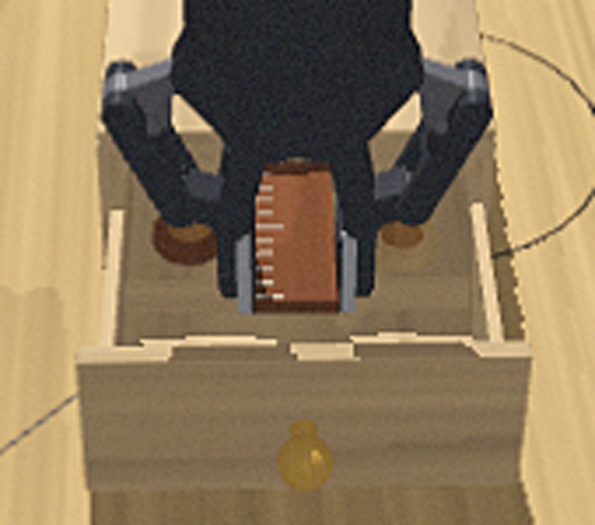

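The front end is visible above the panel line: bottom edge at crop (296,312), top edge at (296,302). I'll compute its height.

```bash
python3 - <<'E'
from h import *
for v in(302,312):
  o,d=ray('side',215+296/3.5,250+v/3.5)
  for y in(-.183,-.186,-.189): print(v,y,o+d*(y-o[1])/d[1])
print(pix('side',[.5345,-.186,.073]), 215+296/3.5,250+312/3.5)
E
```

```text
302 -0.183 [ 0.53283575 -0.183       0.07570119]
302 -0.186 [ 0.53262317 -0.186       0.0786136 ]
302 -0.189 [ 0.53241059 -0.189       0.08152602]
312 -0.183 [ 0.53288395 -0.183       0.07077516]
312 -0.186 [ 0.53267108 -0.186       0.07371671]
312 -0.189 [ 0.53245821 -0.189       0.07665826]
[301.03073983 339.50079833] 299.57142857142856 339.1428571428571
```

Request:
carry_out(
  rows=[
    {"tx": 0, "ty": 0, "tz": -0.3, "yaw": 0},
    {"tx": -0.4, "ty": 0, "tz": -0.2, "yaw": 0},
    {"tx": -0.5, "ty": 0, "tz": -0.25, "yaw": 0},
    {"tx": -0.5, "ty": 0, "tz": -0.25, "yaw": 0},
    {"tx": 0, "ty": 0, "tz": 0, "yaw": 0},
  ],
)

```text
time_s: 6.55
position: [0.5318, -0.1827, 0.0847]
tool_rot: [[0.049, 0.999, 0.005], [0.999, -0.049, 0.002], [0.002, 0.005, -1.0]]
ft_force: [-0.0, -1.0, -2.2]
grip_width: 0.0291
```

```bash
python3 st.py 0.528 -0.3 0.125; python3 - <<'E'
from h import *
b=snap('side','s4.png')
x=cv2.resize(b[250:400,215:385],None,fx=3.5,fy=3.5,interpolation=cv2.INTER_CUBIC)
cv2.imwrite('pics/s4c.png',x)
E
```

```text
6.55 [ 0.5318 -0.1827  0.0847] xang 87.2138131161016 tiltz [ 0.005  0.002 -1.   ] w 0.029132477415200957 F [-0.0492 -1.0093 -2.2028]
to go cm (tool) [-11.7227   0.2113  -4.0568]
```

View pics/s4c.png

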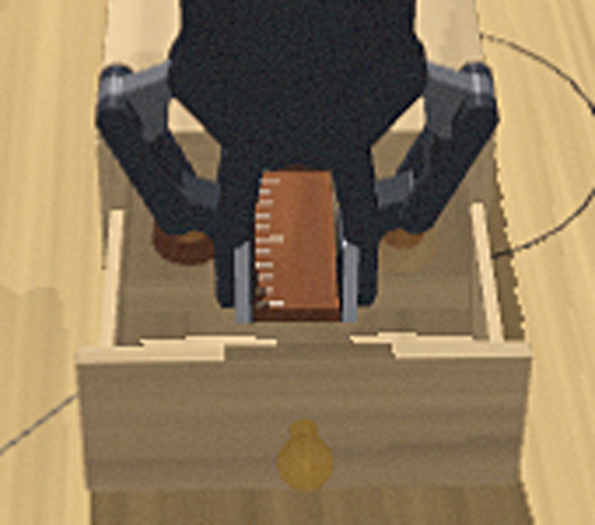

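Request:
carry_out(
  rows=[
    {"tx": -0.8, "ty": 0, "tz": -0.25, "yaw": 0},
    {"tx": -0.8, "ty": 0, "tz": -0.25, "yaw": 0},
    {"tx": -0.8, "ty": 0, "tz": -0.25, "yaw": 0},
    {"tx": -0.8, "ty": 0, "tz": -0.25, "yaw": 0},
    {"tx": -0.8, "ty": 0, "tz": -0.25, "yaw": 0},
    {"tx": -0.8, "ty": 0, "tz": -0.25, "yaw": 0},
    {"tx": 0, "ty": 0, "tz": 0, "yaw": 0},
  ],
)

```text
time_s: 7.3
position: [0.5292, -0.2357, 0.1011]
tool_rot: [[0.049, 0.999, 0.006], [0.999, -0.049, 0.001], [0.001, 0.006, -1.0]]
ft_force: [0.3, -1.6, -0.3]
grip_width: 0.0292
```

```bash
python3 st.py 0.528 -0.3 0.125
```

```text
7.3 [ 0.5292 -0.2357  0.1011] xang 87.17583324193066 tiltz [ 0.0058  0.001  -1.    ] w 0.02918014512011596 F [ 0.335  -1.5522 -0.3396]
to go cm (tool) [-6.4234  0.2086 -2.3942]
```

Request:
carry_out(
  rows=[
    {"tx": -0.8, "ty": 0, "tz": -0.25, "yaw": 0},
    {"tx": -0.8, "ty": 0, "tz": -0.25, "yaw": 0},
    {"tx": -0.8, "ty": 0, "tz": -0.25, "yaw": 0},
    {"tx": -0.8, "ty": 0, "tz": -0.25, "yaw": 0},
    {"tx": -0.8, "ty": 0, "tz": -0.25, "yaw": 0},
    {"tx": -0.8, "ty": 0, "tz": -0.25, "yaw": 0},
    {"tx": 0, "ty": 0, "tz": 0, "yaw": 0},
  ],
  squeeze=35,
)

```text
time_s: 8.0
position: [0.5268, -0.2882, 0.1179]
tool_rot: [[0.05, 0.999, 0.007], [0.999, -0.05, 0.001], [0.001, 0.007, -1.0]]
ft_force: [-0.3, -0.4, -0.6]
grip_width: 0.0289
```

```bash
python3 st.py; python3 - <<'E'
from h import *
b=snap('side','s5.png');a=snap('top','t5.png')
x=np.hstack([cv2.resize(b[200:420,180:420],(400,367)),cv2.resize(a[180:380,300:518],(400,367))])
cv2.imwrite('pics/s5c.png',x)
E
```

```text
8.0 [ 0.5268 -0.2882  0.1179] xang 87.15354703874993 tiltz [ 0.007   0.0006 -1.    ] w 0.028865417966577035 F [-0.2931 -0.3762 -0.5923]
```

View pics/s5c.png

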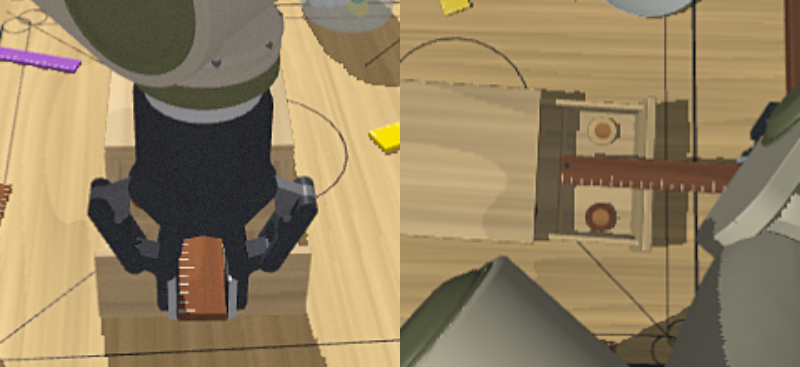

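The ruler's rear end at (562,170) is clear of the box edge at about 537, and the men are still in the drawer. Now I lift straight up.

Request:
carry_out(
  rows=[
    {"tx": 0, "ty": 0, "tz": -0.8, "yaw": 0},
    {"tx": 0, "ty": 0, "tz": -1.5, "yaw": 0},
    {"tx": 0, "ty": 0, "tz": -1.5, "yaw": 0},
    {"tx": 0, "ty": 0, "tz": -1.5, "yaw": 0},
    {"tx": 0, "ty": 0, "tz": -1.5, "yaw": 0},
    {"tx": 0, "ty": 0, "tz": -1.5, "yaw": 0},
    {"tx": 0, "ty": 0, "tz": -1.5, "yaw": 0},
    {"tx": 0, "ty": 0, "tz": -1.5, "yaw": 0},
    {"tx": 0, "ty": 0, "tz": -1.5, "yaw": 0},
    {"tx": 0, "ty": 0, "tz": -1.5, "yaw": 0},
    {"tx": 0, "ty": 0, "tz": -0.8, "yaw": 0},
    {"tx": 0, "ty": 0, "tz": 0, "yaw": 0},
  ],
  squeeze=50,
)

```text
time_s: 9.3
position: [0.5257, -0.2819, 0.2796]
tool_rot: [[0.043, 0.999, 0.006], [0.999, -0.043, 0.003], [0.003, 0.006, -1.0]]
ft_force: [-0.3, 0.1, -0.6]
grip_width: 0.0281
```

Request:
carry_out(
  rows=[
    {"tx": 0, "ty": 0, "tz": 0, "yaw": 0},
    {"tx": 0, "ty": 0, "tz": 0, "yaw": 0},
    {"tx": 0, "ty": 0, "tz": 0, "yaw": 0},
    {"tx": 0, "ty": 0, "tz": 0, "yaw": 0},
    {"tx": 0, "ty": 0, "tz": 0, "yaw": 0},
  ],
)

```text
time_s: 9.8
position: [0.5252, -0.2811, 0.2771]
tool_rot: [[0.043, 0.999, 0.003], [0.999, -0.043, 0.006], [0.006, 0.002, -1.0]]
ft_force: [0.3, -0.7, -0.3]
grip_width: 0.0284
```

```bash
python3 st.py; python3 - <<'E'
from h import *
b=snap('side','s6.png');a=snap('top','t6.png')
x=np.hstack([cv2.resize(b,(400,300)),cv2.resize(a,(400,300))])
x=np.vstack([x,np.hstack([cv2.resize(b[120:345,170:470],(400,300)),cv2.resize(a[180:380,280:546],(400,300))])])
cv2.imwrite('pics/s6c.png',x)
E
```

```text
9.8 [ 0.5252 -0.2811  0.2771] xang 87.54905005020841 tiltz [ 0.0026  0.0057 -1.    ] w 0.028424526798751147 F [ 0.3143 -0.6566 -0.2943]
```

View pics/s6c.png

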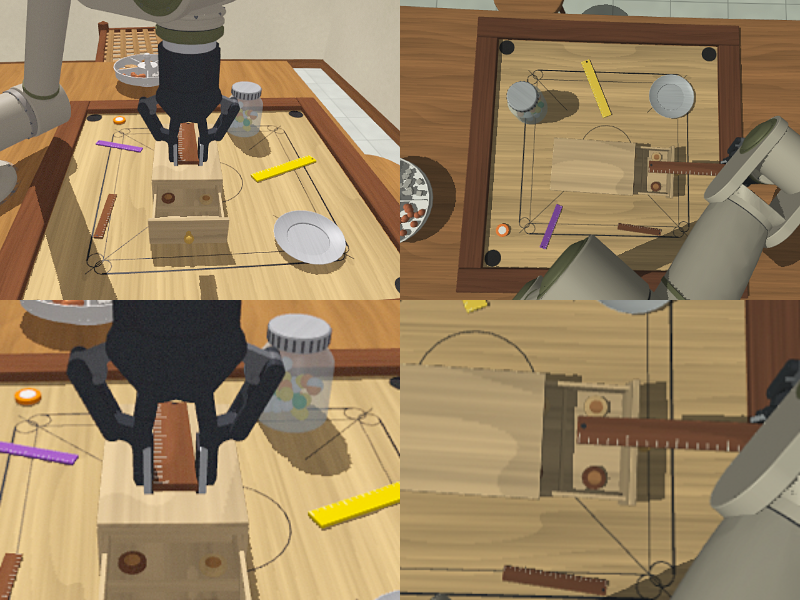

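```bash
python3 - <<'E'
from h import *
u,v=280+178*.665,180+130*2/3
o,d=ray('top',u,v); g=np.array([.525,-.281,.276])
for z in (.14,.16,.18,.2,.22,.24,.26): P=o+d*(z-o[2])/d[2]; print(z,P,np.linalg.norm(P-g))
E
```

```text
0.14 [ 0.54097169 -0.11784784  0.14      ] 0.2130016920732168
0.16 [ 0.53918486 -0.11449507  0.16      ] 0.203423452848439
0.18 [ 0.53739802 -0.1111423   0.18      ] 0.19550281136089354
0.2 [ 0.53561118 -0.10778953  0.2       ] 0.18944778982545452
0.22 [ 0.53382435 -0.10443675  0.22      ] 0.18544122688331868
0.24 [ 0.53203751 -0.10108398  0.24      ] 0.1836172647784946
0.26 [ 0.53025067 -0.09773121  0.26      ] 0.1840408078660424
```

The rear end works out at 0.20–0.22 m high, against the 0.124 m needed. The grip is steady, so I'm handing in.

```bash
python3 -c "
from rig import env
print(env.close_job()); o=env.observe(); print(o['time_s'],o['position'],o['grip_width'])"
```

```text
the job is handed in; nothing more can be done
None
the job is handed in; nothing more can be done
```

The ruler is out of the drawer and held in the air, and I handed the job in at about 10 s of the 29 s allowed. I gripped it across its width near the front end and lifted until the rail tipped it to about 17°. Then I drew it out along that slant over the drawer front and raised it straight up.

- **Height:** the tool point (TCP) stood at z = 0.277 m. The ruler's low rear end measured about 0.20–0.22 m from the top camera, against the 0.124 m needed.
- **Grip:** the jaws held steady at about 28.5 mm on the 30 mm ruler under 50 N. The readings up to 1.5 mm below the ruler's width are the only disagreement I noticed.
- **Forces:** the wrist force I read stayed under 4 N throughout.
- **Surroundings:** the last pictures show all four carrom men still in the drawer. The jar, plate, striker and other rulers look unmoved. I judged this by eye and did not measure it.

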